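# Put the chisels back in their tray

### The job

Put the four bevel-edge chisels back in the chisel tray, each in the place whose notch is cut for its blade width (narrowest blade in the narrowest notch, widest in the widest), bevel side up, handle on the rail at the open end and cutting edge towards the end board. The rasp and the awl have the same handles but do not belong in the tray: leave them, and the mallet, try square and clamp, where they lie.

Things in the scene. Friction and masses are not known exactly. Their poses are not given: they have to be found in the camera images.
- chisel_8_grip (a point): Chisel, bright square-ended blade 8 mm wide, 3-5 mm thick, lying bevel up. Point: mid-section of its flat-sided wooden handle (26 x 26 mm), near the balance, 13 mm above the underside; x to the blade, z up. Handle -60 to +45 mm, ferrule to 59, blade to 125, its underside 11 mm above the handle's. 0.15 kg. Its place: tray y = +96 mm, blade notch 26 mm wide.
- chisel_16_grip (a point): Chisel, bright square-ended blade 16 mm wide, 3-5 mm thick, lying bevel up. Point: mid-section of its flat-sided wooden handle (26 x 26 mm), near the balance, 13 mm above the underside; x to the blade, z up. Handle -60 to +45 mm, ferrule to 59, blade to 125, its underside 11 mm above the handle's. 0.15 kg. Its place: tray y = +32 mm, blade notch 34 mm wide.
- chisel_24_grip (a point): Chisel, bright square-ended blade 24 mm wide, 3-5 mm thick, lying bevel up. Point: mid-section of its flat-sided wooden handle (26 x 26 mm), near the balance, 13 mm above the underside; x to the blade, z up. Handle -60 to +45 mm, ferrule to 59, blade to 125, its underside 11 mm above the handle's. 0.15 kg. Its place: tray y = -32 mm, blade notch 42 mm wide.
- chisel_35_grip (a point): Chisel, bright square-ended blade 35 mm wide, 3-5 mm thick, lying bevel up. Point: mid-section of its flat-sided wooden handle (26 x 26 mm), near the balance, 13 mm above the underside; x to the blade, z up. Handle -60 to +45 mm, ferrule to 59, blade to 125, its underside 11 mm above the handle's. 0.15 kg. Its place: tray y = -96 mm, blade notch 53 mm wide.
- rasp_grip (a point): Look-alike, not a chisel: rasp with a dark toothed blade tapering from about 20 mm to a rounded tip 13 mm wide, 125 mm ahead of the point. Same handle, point and axes as the chisels. Lies on the bench and stays there.
- awl_grip (a point): Look-alike, not a chisel: awl with a thin round spike, 7 mm thick, running to a needle point 110 mm ahead of the point. Same handle, point and axes as the chisels. Lies on the bench and stays there.
- tray: Fixed wood tray, x -77 to 148, 280 mm wide, no sides; x to the 54 mm high end board, z up; origin at bench level mid handle row. Base 8 mm. Rails across: x -54..-40, four 44 mm handle notches, floor 26, teeth 44 high; x 30..44 plain, 26 high; x 76..88, blade notches down to the base, teeth 46 high. 4 places, pitch 64. Stored chisel: level, point at x 0, z 39; fingers fit between first two rails.
- mallet: Bystander: joiner's wooden mallet lying on its side, head 75 x 130 x 60 mm high, handle 34 x 24 mm reaching 255 mm along -x from the head. Origin under the head's centre.
- square: Bystander: try square lying flat, dark wooden stock 120 mm along y, 18 x 20 mm, thin steel blade 32 mm wide reaching 195 mm along +x. Origin under the stock's centre.
- clamp: Bystander: small bar clamp lying flat, steel bar 240 mm along x, black arms reaching 78 mm to +y, round wooden handle 28 mm thick, red pads. Origin at bench level under the middle of the bar.

How it is judged (in metres and radians):
At the end, for the whole second after the job is handed in: Each chisel at rest, level, bevel up, blade towards the end board, in the place for its width: handle point within 13 mm sideways, 16 mm lengthways, 5 mm in height of the place, yaw within 0.2 rad. Rasp, awl, mallet, square and clamp within 30 mm of their starts (x of chisel_8_grip in the frame of tray between -0.016 and 0.016 m and y of chisel_8_grip in the frame of tray between 0.083 and 0.109 m and z of chisel_8_grip in the frame of tray between 0.034 and 0.044 m and y of tray in the frame of chisel_8_grip between -0.112 and -0.08 m and angle between the x axis of each of chisel_8_grip, chisel_16_grip, chisel_24_grip, chisel_35_grip and the x axis of tray, either way round below 0.2 rad and angle between each of chisel_8_grip, chisel_16_grip, chisel_24_grip, chisel_35_grip's own z axis and vertical below 0.12 rad and linear speed of each of chisel_8, chisel_16, chisel_24, chisel_35 below 0.02 m/s and x of chisel_16_grip in the frame of tray between -0.016 and 0.016 m and y of chisel_16_grip in the frame of tray between 0.019 and 0.045 m and z of chisel_16_grip in the frame of tray between 0.034 and 0.044 m and y of tray in the frame of chisel_16_grip between -0.048 and -0.016 m and x of chisel_24_grip in the frame of tray between -0.016 and 0.016 m and y of chisel_24_grip in the frame of tray between -0.045 and -0.019 m and z of chisel_24_grip in the frame of tray between 0.034 and 0.044 m and y of tray in the frame of chisel_24_grip between 0.016 and 0.048 m and x of chisel_35_grip in the frame of tray between -0.016 and 0.016 m and y of chisel_35_grip in the frame of tray between -0.109 and -0.083 m and z of chisel_35_grip in the frame of tray between 0.034 and 0.044 m and y of tray in the frame of chisel_35_grip between 0.08 and 0.112 m and distance of each of rasp_grip, awl_grip, mallet, square, clamp from where it was at the start of the episode below 0.03 m); the robot touches nothing.
It fails at once if the rasp is moved more than 30 mm (distance of rasp_grip from where it was at the start of the episode above 0.03 m).
It fails at once if the awl is moved more than 30 mm (distance of awl_grip from where it was at the start of the episode above 0.03 m).
It fails at once if the mallet is moved more than 30 mm (distance of mallet from where it was at the start of the episode above 0.03 m).
It fails at once if the try square is moved more than 30 mm (distance of square from where it was at the start of the episode above 0.03 m).
It fails at once if the clamp is moved more than 30 mm (distance of clamp from where it was at the start of the episode above 0.03 m).
It also fails if it takes over 128 s, if anything falls off the work surface, if the arm or the gripper's body presses on something with over 40 N, if the wrist force passes 120 N, or if a joint passes its speed limit or range.

### The arm

A 7-joint arm with a two-finger parallel gripper is mounted at the origin on the work surface. World frame = base frame: x ahead of the robot, y to its left, z up, the work surface at z = 0. Lengths are in mm, angles in rad, forces in N, time in s.
With the tool pointing down it reaches from about 400 to 875 mm from the base axis. Payload 4.4 kg.
Tool frame: the origin (TCP) lies on the centre line of the jaws, within the pads' length; the fingertips stand 25 mm ahead of it and the grasp point (between the pads) lies 6 mm ahead of it (ctrl.finger_overhang is the distance from the TCP to the fingertips, in mm); z points along the fingers, y is the line along which they close (so a half turn about z gives the same grasp; the last joint's range is limited). The gripper opens to 85 mm and grips with 20 to 120 N. Pads are 22 mm wide; open, the fingers measure 114 mm over their backs; the gripper's body (76 mm by 85 mm) begins 54 mm behind the grasp point. The pads swing forward as they close: fully open they stand 13 mm farther back than shut.
Start: joints at [-1.348, 0.628, 0.038, 1.517, -0.027, 0.996, -0.02], TCP at [185.098, 623.102, 256.313] pointing down, gripper open.
Joint ranges: [-3.06, 3.06], [-0.37, 2.12], [-1.25, 1.32], [0.18, 2.47], [-1.1, 4.24], [0.23, 1.98], [-2.94, 2.94]. Speed limits (rad/s): [2.57, 2.57, 3.14, 3.14, 3.14, 3.14, 3.14].

### API

Orientations are given as [roll, pitch, yaw] about the fixed x, y, z axes, in that order (R = Rz(yaw) Ry(pitch) Rx(roll)).
In Python, from cell import ctrl gives the robot as it stands. The module is installed in compiled form; this text tells all that it offers.
- The arm moves only by the tool play_rows, never from a script. Its argument "targets" is a list of rows, each a list of 5 numbers: the closure, from 0 (fully open) to 1 (shut), then the shift along the tool's x, y, z in cm, then the turn about the tool's z in degrees. In form: [[gripper, dx, dy, dz, spin], ...]. A call has 1 to 10 rows; each row is the pose to reach, as a shift and turn from the pose commanded when the call began, along the tool's axes at that moment; what a row does not reach only later rows make up. A row lasts 1/10 s, in which the tool goes at most 50 mm and 8.59 degrees, less where a joint would pass 70% of its speed; a pose out of reach is approached as far as the arm can. A call with a gripper value outside its range is refused whole. The fingers move at their own pace and stop on an object; the grip force is fixed at half the most. Time passes only in rows, so rows that repeat a pose let the fingers close. It gives the time, the measured TCP pose, the force, the opening and the grip force at its end, in the units of the state.
- ctrl.read_state(): the state, without advancing time (a new reading comes with each control period).
- ctrl.get_image(name): name is "side" or "top" or "wrist"; returns (picture, depth): 400x640x3 uint8, red, green, blue; 400x640 float32, mm along the optical axis (not along the pixel's ray), 0 where there is no reading.
- ctrl.calibration(name): a dict with "vfov" (degrees; the focal length in pixels is half the picture's height over the tangent of half this angle, whatever the lens; pixels are square), "cx", "cy" (the principal point, pixels), "extrinsics" (4x4, takes a point from camera to world coordinates); the wrist camera has in their place "mount" (4x4, takes a point from camera to tool coordinates, whose origin is the TCP and whose axes are the flange's). Camera axes: x right, y down, z forward; pixel columns grow to the right and rows downward; lengths in mm; the calibration is good to about 2 mm. A picture is of the moment at which its call begins: read the wrist's pose just before it. calibration takes no time and is no camera call.
- ctrl.finish_job(): hands the job in; it is judged then, once.
Trained networks look in the newest picture that a camera, given by its name, has taken for a name from the list of things; names that differ only in an ending like _2 or _b are one class to them, and where a whole thing is asked for, a point or a joint stands for the part that bears it (a point fixed in the world has none). Each returns a list of dicts, best first, with "confidence" (0 to 1); they miss things now and then, are a little off and sometimes report something else, mostly with a low value. They report only what shows in the picture. A call takes as long as a camera call.
- ctrl.search_frame(camera, name): "bbox" ([left, top, right, bottom] in pixels, round what is visible of it).
- ctrl.trace(camera, name): "pixels" (400x640 bool, what is visible of it) and "bbox" ([left, top, right, bottom] in pixels, round what is visible of it).
The state is a dict: "clock": time; "qpos": joint angles; "qd": joint speeds; "tau": joint torques, N m; "eef_pos": TCP position; "tool_rot": TCP orientation; "force": force on the tool from outside, world axes, zero at the start; "torque": the same for the moment, N m; "width": finger opening in mm; "gripper_force": force on a finger pad.
Only numpy, scipy, OpenCV 4.12 (cv2) and the standard library are available. Lean on these libraries where they do the work, as an engineer would, in place of code of your own. Each camera call takes 0.05 s, during which the arm holds its last target. There are 200 camera calls.

## Working session

There is one attempt and no reset: what is moved stays moved. The work goes in short steps, Python scripts to look and compute and a tool call to move; the robot and the scene stay as the last step left them, time stands still between calls to the robot, and variables do not carry over. Pictures are saved under pics/ and viewed, at most 14 in all, crops included, and the job is handed in when it is done.

Besides the shell and the picture viewer there is one more tool, called in YAML: its name, and indented under it one key for each argument. play_rows: Moves the arm, as the interface text tells. Its arguments: {"type":"object","properties":{"targets":{"type":"array"}},"required":["targets"]}

```bash
mkdir -p pics; cat > h.py <<'E'
import numpy as np, cv2
from cell import ctrl
from scipy.spatial.transform import Rotation as R
def T():
    s=ctrl.read_state(); M=np.eye(4); M[:3,:3]=R.from_euler('xyz',s['tool_rot']).as_matrix(); M[:3,3]=s['eef_pos']; return M
def look(n,save=None):
    M=T(); im,d=ctrl.get_image(n); c=ctrl.calibration(n)
    E=np.array(c['extrinsics']) if 'extrinsics' in c else M@np.array(c['mount'])
    f=200/np.tan(np.radians(c['vfov'])/2)
    v,u=np.mgrid[:400,:640]
    P=np.stack([(u-c['cx'])/f*d,(v-c['cy'])/f*d,d,np.ones_like(d)],-1)@E.T
    P=P[...,:3]; P[d==0]=np.nan
    if save: cv2.imwrite('pics/'+save,im[...,::-1])
    return im,d,P
NAMES=['chisel_8_grip','chisel_16_grip','chisel_24_grip','chisel_35_grip','rasp_grip','awl_grip','tray','mallet','square','clamp']
E
python3 - <<'E'
from h import *
print(ctrl.read_state())
for cam in ['top','side']:
    im,d,P=look(cam,cam+'1.png'); print(cam,ctrl.calibration(cam))
    if cam=='top':
      for n in NAMES:
        for r in ctrl.trace(cam,n)[:4]:
            m=r['pixels']; p=P[m]; p=p[~np.isnan(p[:,0])]
            (c,(w,h),a)=cv2.minAreaRect(p[:,:2].astype(np.float32))
            print(n,round(r['confidence'],2),np.round(r['bbox']),m.sum(),'ctr',np.round(c),np.round((w,h)),round(a),'zmed',np.nanmedian(p[:,2]).round(),np.nanpercentile(p[:,2],95).round())
E
```

```text
{'clock': 0.0, 'qpos': array([-1.34781803,  0.62932966,  0.03844358,  1.51838048, -0.02695508,
        0.9963077 , -0.01999126]), 'qd': array([ 0.00040605,  0.00015587,  0.00017529, -0.00019294, -0.00103205,
        0.00093926,  0.00112811]), 'tau': array([-5.57457024e-04, -5.63373113e+01,  1.22581277e+00, -1.93436712e+01,
        1.07952111e-02,  1.02680898e-02, -4.01196175e-06]), 'eef_pos': array([184.92559608, 622.52804311, 255.39577586]), 'tool_rot': array([-3.13968643e+00,  6.32837769e-05,  2.85284600e+00]), 'force': array([-0.41665033,  0.53518894, -0.00654388]), 'torque': array([-0.06028285,  0.00229599, -0.02192063]), 'gripper_force': 0.0, 'width': 85.3314538115348}
top {'vfov': 53.445084056125665, 'cx': 326.6181958097044, 'cy': 204.42361631966256, 'extrinsics': array([[-4.69856477e-04, -9.81989245e-01,  1.88936239e-01,
         3.89623330e+02],
       [-9.99770640e-01, -3.58409330e-03, -2.11144765e-02,
        -1.68145180e+01],
       [ 2.14113539e-02, -1.88902826e-01, -9.81762332e-01,
         1.14565673e+03],
       [ 0.00000000e+00,  0.00000000e+00,  0.00000000e+00,
     
[... 637 characters left out ...]
5.0 62.0
mallet 0.52 [316. 197. 373. 216.] 425 ctr [615. -99.] [ 31. 160.] 18 zmed 23.0 28.0
square 0.86 [416. 102. 457. 167.] 910 ctr [ 831. -364.] [212. 117.] 6 zmed 8.0 21.0
clamp 0.81 [321. 125. 405. 162.] 996 ctr [ 791. -145.] [ 87. 242.] 8 zmed 20.0 27.0
side {'vfov': 56.70636739638016, 'cx': 323.0791717731077, 'cy': 201.35472846919197, 'extrinsics': array([[ 9.95233085e-01, -6.34146578e-02,  7.40924231e-02,
         5.41763504e+02],
       [-9.75236577e-02, -6.43299190e-01,  7.59378225e-01,
        -6.38450529e+02],
       [-4.92114494e-04, -7.62984097e-01, -6.46417067e-01,
         5.58043826e+02],
       [ 0.00000000e+00,  0.00000000e+00,  0.00000000e+00,
         1.00000000e+00]])}
```

View pics/top1.png

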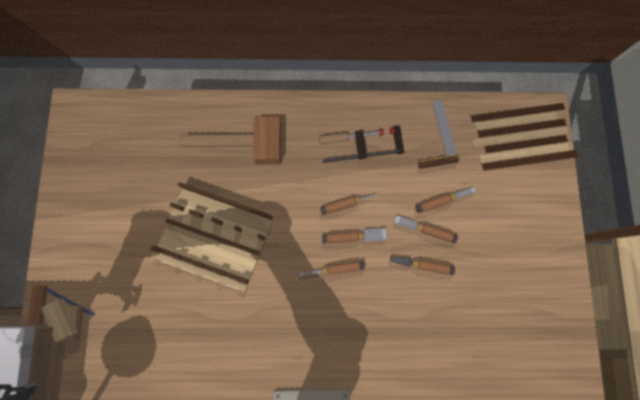

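View pics/side1.png

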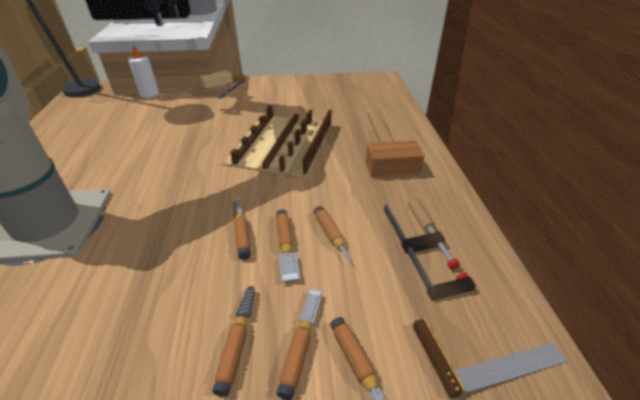

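The top picture shows tools with handles around (345,204) awl, (345,237) 35, (347,267) 8, (435,203) 16, (440,232) 24 and (437,267) rasp. The tray is at (210,240) with its end board at the upper right. The 8 mm chisel (blade to the left) went undetected, so I'll segment by height.

```bash
cat >> h.py <<'E'
def blobs(im,P,lo=7,hi=40,box=(350,720,-480,60)):
    m=((P[...,2]>lo)&(P[...,2]<hi)&(P[...,0]>box[0])&(P[...,0]<box[1])&(P[...,1]>box[2])&(P[...,1]<box[3])).astype(np.uint8)
    n,l,st,_=cv2.connectedComponentsWithStats(m); out=[]
    for i in range(1,n):
        if st[i,4]<150: continue
        p=P[l==i]; c=im[l==i].astype(float)
        w=(c[:,0]>1.45*c[:,2])  # wood/orange
        (ct,(a,b),_)=cv2.minAreaRect(p[:,:2].astype(np.float32))
        hd=p[(p[:,2]>19)]; ct=np.array(ct)
        _,_,V=np.linalg.svd(p[:,:2]-p[:,:2].mean(0),full_matrices=False); x=V[0]
        hc=np.median(hd[:,:2],0)
        if (hc-ct)@x>0: x=-x
        s=(p[:,:2]-hc)@x
        (_,(ha,hb),_)=cv2.minAreaRect(hd[:,:2].astype(np.float32))
        out.append((st[i,:4],ct,(a,b),np.degrees(np.arctan2(x[1],x[0])),hc,np.percentile(s,[0,100]),np.percentile(p[:,2],95),(ha,hb), ct-x*(max(a,b)/2-62) if 0 else hc))
    return out
E
python3 - <<'E'
from h import *
im,d,P=look('top')
for b in blobs(im,P): print(b[0],'ctr',b[1].round(),np.round(b[2]),'yaw',b[3].round(1),'hc',b[4].round(),'ext',b[5].round(),'z',b[6].round(),'h',np.round(b[7]))
# tray fit: board points
m=(P[...,2]>49)&(P[...,2]<60)&(abs(P[...,0]-560)<150)&(abs(P[...,1]-250)<190)
p=P[m][:,:2]; print(len(p),cv2.minAreaRect(p.astype(np.float32)))
m=(P[...,2]>4)&(P[...,2]<60)&(P[...,0]<700)&(P[...,0]>340)&(abs(P[...,1]-280)<200)
p=P[m][:,:2]; print(len(p),cv2.minAreaRect(p.astype(np.float32)))
t=im[150:330,130:490]; cv2.imwrite('pics/t2.png',cv2.resize(t,None,fx=2.2,fy=2.2,interpolation=2)[...,::-1])
E
```

```text
[415 187  61  26] ctr [ 625. -390.] [ 26. 187.] yaw -70.4 hc [ 613. -356.] ext [-57. 130.] z 28.0 h [ 25. 173.]
[320 194  56  21] ctr [ 614. -103.] [ 26. 167.] yaw -72.2 hc [604. -79.] ext [-58. 109.] z 28.0 h [ 26. 129.]
[394 215  64  28] ctr [ 537. -326.] [185.  27.] yaw 70.9 hc [ 526. -357.] ext [-59. 125.] z 27.0 h [174.  26.]
[322 228  65  15] ctr [ 516. -119.] [ 35. 185.] yaw -85.0 hc [512. -85.] ext [-58. 127.] z 27.0 h [ 26. 176.]
[390 257  65  18] ctr [ 435. -310.] [184.  26.] yaw 79.0 hc [ 428. -342.] ext [-59. 125.] z 27.0 h [178.  26.]
[299 261  66  15] ctr [422. -54.] [ 26. 184.] yaw 98.3 hc [427. -87.] ext [-59. 125.] z 28.0 h [ 26. 118.]
353 ((577.1731567382812, 279.8427734375), (259.0672607421875, 207.43817138671875), 47.74555587768555)
7830 ((519.904541015625, 279.3301086425781), (398.4489440917969, 359.385498046875), 89.92098236083984)
```

View pics/t2.png

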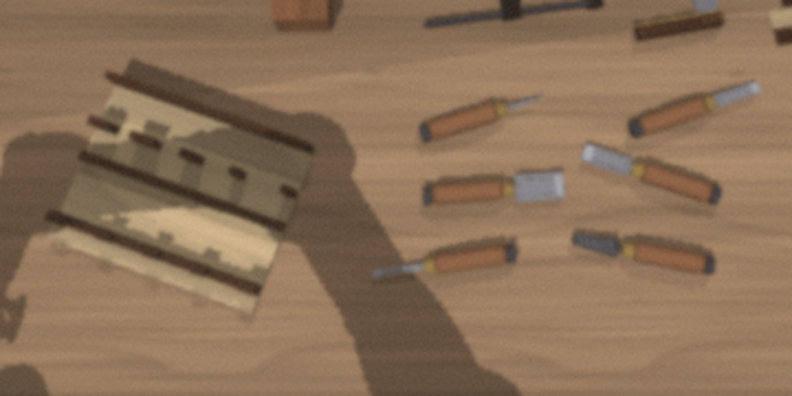

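```bash
cat >> h.py <<'E'
def go(x,y,z,yaw=None):
    M=T(); d=M[:3,:3].T@(np.array([x,y,z])-M[:3,3])/10
    cy=np.degrees(np.arctan2(M[1,0],M[0,0])); sp=0 if yaw is None else -(yaw-cy)
    print('at',M[:3,3].round(1),'yaw',cy.round(1),'| go cm',d.round(2),'spin',round(sp,1), 'clock',ctrl.read_state()['clock'])
E
python3 - <<'E'
from h import *
print(ctrl.calibration('wrist'))
go(490,290,380,160)
E
```

```text
{'vfov': 70.52931654620139, 'cx': 320.3823500597378, 'cy': 197.75799410080322, 'mount': array([[ 1.37996414e-03, -9.46532361e-01, -3.22605930e-01,
         8.31658354e+01],
       [ 9.99998841e-01,  1.09888967e-03,  1.05338396e-03,
         8.29361800e-01],
       [-6.42553680e-04, -3.22607010e-01,  9.46532780e-01,
        -1.17548492e+02],
       [ 0.00000000e+00,  0.00000000e+00,  0.00000000e+00,
         1.00000000e+00]])}
at [185.1 623.1 256.3] yaw 163.5 | go cm [-38.71 -23.24 -12.37] spin 3.5 clock 0.65
```

play_rows:
  targets:
    - [0,-38.7,-23.2,-12.4,3.5]
    - [0,-38.7,-23.2,-12.4,3.5]
    - [0,-38.7,-23.2,-12.4,3.5]
    - [0,-38.7,-23.2,-12.4,3.5]
    - [0,-38.7,-23.2,-12.4,3.5]
    - [0,-38.7,-23.2,-12.4,3.5]
    - [0,-38.7,-23.2,-12.4,3.5]
    - [0,-38.7,-23.2,-12.4,3.5]
    - [0,-38.7,-23.2,-12.4,3.5]
    - [0,-38.7,-23.2,-12.4,3.5]

```text
clock: 1.65
eef_pos: [494.3, 285.0, 382.1]
tool_rot: [3.141, 0.005, 2.784]
force: [-0.2, 0.1, 0.5]
width: 85.3
gripper_force: 0.0
```

```bash
python3 - <<'E'
from h import *
go(514,-82,150,95); print(ctrl.read_state()['qpos'].round(2))
im,d,P=look('wrist','w1.png')
r=ctrl.trace('wrist','tray')
for q in r[:2]:
    p=P[q['pixels']]; p=p[~np.isnan(p[:,0])]; print(q['confidence'],cv2.minAreaRect(p[:,:2].astype(np.float32)))
p=P[r[0]['pixels']]; p=p[~np.isnan(p[:,0])]
b=p[p[:,2]>50]; print(len(b),cv2.minAreaRect(b[:,:2].astype(np.float32)),np.percentile(p[:,2],[1,99]))
np.save('tray.npy',p)
E
```

```text
at [494.3 285.  382.1] yaw 159.5 | go cm [-14.59 -33.7   23.27] spin 64.5 clock 1.65
[-0.66  0.4   0.13  1.57 -0.05  1.18  0.69]
0.75 ((525.0405883789062, 280.98150634765625), (307.7505187988281, 254.3126220703125), 70.63663482666016)
910 ((613.5911865234375, 249.48040771484375), (275.1174621582031, 10.905218124389648), 70.56412506103516) [ 0.6180886  54.16697267]
```

View pics/w1.png

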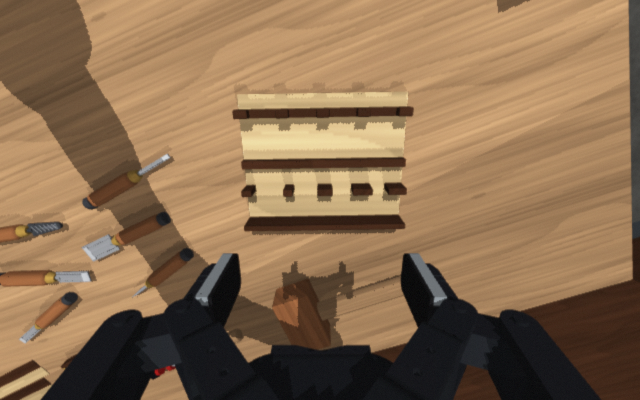

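Wrist picture: the tray is at (325,160), its end board at row 222, with the wide notch on the left and the narrow one on the right. The tray's yaw is -19.4° and its origin about (480,297). Next is the 35 chisel.

```bash
python3 - <<'E'
from h import *
go(513,-86,170,95)
p=np.load('tray.npy'); x=np.array([.943,-.332]); q=(p[:,:2]-[480,297])@x
for lo,hi in [(22,30),(40,50),(51,57)]:
    m=(p[:,2]>lo)&(p[:,2]<hi); h,e=np.histogram(q[m],np.arange(-70,160,5)); print(lo,[(int(a),int(b)) for a,b in zip(e,h) if b>25])
E
```

```text
at [492.8 287.  381.3] yaw 159.6 | go cm [-14.86 -34.26  21.16] spin 64.6 clock 1.75
22 [(-55, 357), (-50, 351), (-45, 297), (25, 138), (30, 487), (35, 464), (40, 286), (75, 81), (135, 271)]
40 [(-55, 215), (-50, 216), (-45, 182), (75, 250), (80, 217), (85, 55), (135, 367)]
51 [(135, 334), (140, 408), (145, 113)]
```

play_rows:
  targets:
    - [0,-14.9,-34.3,12,64.6]
    - [0,-14.9,-34.3,12,64.6]
    - [0,-14.9,-34.3,12,64.6]
    - [0,-14.9,-34.3,12,64.6]
    - [0,-14.9,-34.3,12,64.6]
    - [0,-14.9,-34.3,12,64.6]
    - [0,-14.9,-34.3,12,64.6]
    - [0,-14.9,-34.3,21.1,64.6]
    - [0,-14.9,-34.3,21.1,64.6]
    - [0,-14.9,-34.3,21.1,64.6]

```text
clock: 2.75
eef_pos: [509.2, -82.6, 165.3]
tool_rot: [-3.133, -0.002, 1.663]
force: [-0.6, 0.3, 0.2]
width: 85.3
gripper_force: 0.0
```

```bash
python3 - <<'E'
from h import *
im,d,P=look('wrist','w2.png')
for b in blobs(im,P): print(b[0],'ctr',b[1].round(),np.round(b[2]),'yaw',b[3].round(1),'hc',b[4].round(),'ext',b[5].round(),'z',b[6].round(),'h',np.round(b[7]))
go(513,-86,29,95)
E
```

```text
[214  47  45 199] ctr [423. -54.] [ 27. 184.] yaw 99.3 hc [429. -82.] ext [-63. 121.] z 26.0 h [ 26. 118.]
[308 133  33 166] ctr [ 516. -119.] [ 35. 186.] yaw -85.5 hc [513. -77.] ext [-51. 134.] z 26.0 h [ 26. 119.]
[400 137  38 126] ctr [610. -88.] [ 27. 135.] yaw -72.4 hc [604. -73.] ext [-51.  84.] z 27.0 h [ 26. 119.]
[239 298  28  65] ctr [ 445. -261.] [87. 25.] yaw 80.7 hc [ 441. -291.] ext [-13.  74.] z 23.0 h [15. 20.]
[331 316  36  32] ctr [ 559. -262.] [52. 25.] yaw -117.5 hc [nan nan] ext [nan nan] z 16.0 h [0. 0.]
at [509.9 -82.4 165.8] yaw 95.3 | go cm [-0.41  0.38 13.68] spin 0.3 clock 2.8
  return _methods._mean(a, axis=axis, dtype=dtype,
  ret = um.true_divide(
```

View pics/w2.png

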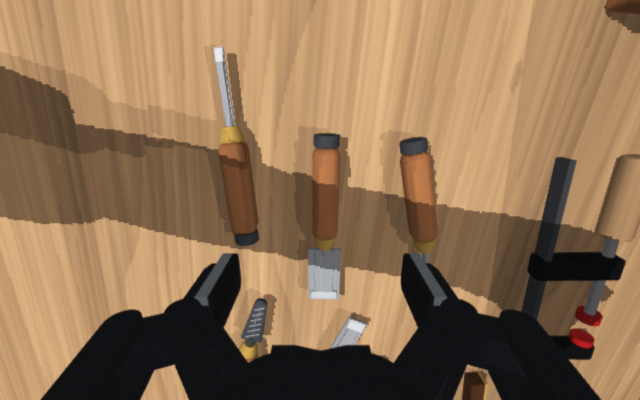

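The 35 chisel lies centred at (326,210) in the wrist picture, and the neighbours are clear of the fingers.

play_rows:
  targets:
    - [0.3,0,0,4,0]
    - [0.3,0,0,8,0]
    - [0.3,0,0,11,0]
    - [0.3,0,0,13,0]
    - [0.3,0,0,13,0]
    - [0.3,0,0,13,0]

```text
clock: 3.4
eef_pos: [513.8, -81.4, 40.7]
tool_rot: [3.139, -0.001, 1.666]
force: [0.4, 0.2, 0.1]
width: 59.4
gripper_force: 0.0
```

```bash
python3 - <<'E'
from h import *
go(513,-86,29,95)
E
```

```text
at [513.8 -81.4  40.7] yaw 95.5 | go cm [-0.45 -0.12  1.17] spin 0.5 clock 3.4
```

play_rows:
  targets:
    - [0.3,-0.4,0,1.1,0]
    - [0.3,-0.4,0,1.1,0]
    - [1,-0.4,0,1.1,0]
    - [1,-0.4,0,1.1,0]
    - [1,-0.4,0,1.1,0]
    - [1,-0.4,0,1.1,0]
    - [1,-0.4,0,1.1,0]
    - [1,-0.4,0,1.1,0]

```text
clock: 4.2
eef_pos: [513.1, -86.9, 28.9]
tool_rot: [3.141, 0.0, 1.664]
force: [-0.6, 0.5, 5.8]
width: 24.9
gripper_force: 60.5
```

play_rows:
  targets:
    - [1,0,0,-3,0]
    - [1,0,0,-7,0]
    - [1,0,0,-12,0]
    - [1,0,0,-14,0]
    - [1,0,0,-14,0]

```text
clock: 4.7
eef_pos: [514.6, -87.0, 171.3]
tool_rot: [3.135, 0.001, 1.664]
force: [0.2, 0.3, -1.5]
width: 24.4
gripper_force: 59.8
```

```bash
python3 - <<'E'
from h import *
go(448.1,206.5,150,160.6);print(ctrl.read_state()['width'])
E
```

```text
at [514.6 -87.  171.3] yaw 95.4 | go cm [29.85 -3.89  2.07] spin -65.2 clock 4.7
24.448104643443507
```

play_rows:
  targets:
    - [1,29.9,-3.9,2.0,-65.2]
    - [1,29.9,-3.9,2.0,-65.2]
    - [1,29.9,-3.9,2.0,-65.2]
    - [1,29.9,-3.9,2.0,-65.2]
    - [1,29.9,-3.9,2.0,-65.2]
    - [1,29.9,-3.9,2.0,-65.2]
    - [1,29.9,-3.9,2.0,-65.2]
    - [1,29.9,-3.9,2.0,-65.2]
    - [1,29.9,-3.9,2.0,-65.2]
    - [1,29.9,-3.9,2.0,-65.2]

```text
clock: 5.7
eef_pos: [445.5, 206.7, 147.4]
tool_rot: [-3.14, -0.001, 2.799]
force: [0.5, 0.1, -1.2]
width: 24.8
gripper_force: 59.8
```

```bash
python3 - <<'E'
from h import *
im,d,P=look('wrist','w3.png')
go(448.1,206.5,56,160.6)
E
```

```text
at [445.7 206.6 147.7] yaw 160.4 | go cm [-0.24  0.08  9.17] spin -0.2 clock 5.75
```

View pics/w3.png

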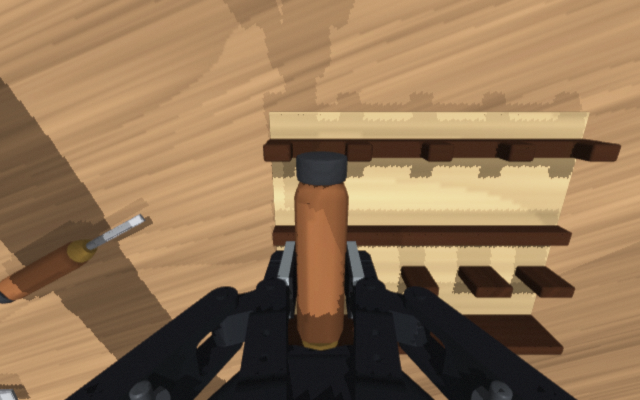

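The chisel hangs over the leftmost place (323,200), between the handle teeth at columns 278 and 358. I'll lower it.

play_rows:
  targets:
    - [1,-0.2,0,3,0]
    - [1,-0.2,0,5.5,0]
    - [1,-0.2,0,7.5,0]
    - [1,-0.2,0,8.7,0]
    - [1,-0.2,0,9.2,0]
    - [1,-0.2,0,9.2,0]
    - [1,-0.2,0,9.2,0]

```text
clock: 6.45
eef_pos: [448.4, 206.7, 56.9]
tool_rot: [3.141, 0.001, 2.802]
force: [0.0, 0.9, -2.0]
width: 24.5
gripper_force: 59.7
```

play_rows:
  targets:
    - [1,0,0,0.2,0]
    - [1,0,0,0.2,0]
    - [0.5,0,0,0.2,0]
    - [0.5,0,0,0.2,0]
    - [0.5,0,0,0.2,0]
    - [0.5,0,0,-3,0]
    - [0.5,0,0,-7,0]
    - [0.5,0,0,-11,0]
    - [0.5,0,0,-13,0]
    - [0.5,0,0,-13,0]

```text
clock: 7.45
eef_pos: [449.6, 207.4, 189.2]
tool_rot: [3.137, 0.004, 2.802]
force: [0.7, 0.0, -0.2]
width: 42.8
gripper_force: 0.0
```

```bash
cat >> h.py <<'E'
def tr(p,o=(480,297),a=-19.4):
    a=np.radians(a); x=np.array([np.cos(a),np.sin(a)]); y=np.array([-x[1],x[0]]); q=np.asarray(p)[:2]-o; return np.array([q@x,q@y])
E
python3 - <<'E'
from h import *
print(ctrl.read_state()['width'])
go(614,-359,170,109.6)
E
```

```text
42.77079277008208
at [449.6 207.4 189.2] yaw 160.5 | go cm [-34.36 -47.94   1.84] spin 50.9 clock 7.45
```

play_rows:
  targets:
    - [0.3,-34.4,-47.9,0,50.9]
    - [0.3,-34.4,-47.9,0,50.9]
    - [0.3,-34.4,-47.9,0,50.9]
    - [0.3,-34.4,-47.9,0,50.9]
    - [0.3,-34.4,-47.9,0,50.9]
    - [0.3,-34.4,-47.9,0,50.9]
    - [0.3,-34.4,-47.9,0,50.9]
    - [0.3,-34.4,-47.9,0,50.9]
    - [0.3,-34.4,-47.9,0,50.9]
    - [0.3,-34.4,-47.9,0,50.9]

```text
clock: 8.45
eef_pos: [587.3, -275.1, 184.6]
tool_rot: [-3.14, -0.002, 1.914]
force: [0.8, 0.3, 1.1]
width: 59.8
gripper_force: 0.0
```

```bash
python3 - <<'E'
from h import *
go(614,-359,150,109.6); print(ctrl.read_state()['qpos'].round(2))
E
```

```text
at [ 587.3 -275.1  184.6] yaw 109.6 | go cm [-8.81 -0.3   3.44] spin 0.0 clock 8.45
[ 0.22  0.73  0.31  1.59 -0.27  0.87  0.97]
```

play_rows:
  targets:
    - [0.3,-8,-0.3,3.4,0]
    - [0.3,-8,-0.3,3.4,0]
    - [0.3,-8,-0.3,3.4,0]
    - [0.3,-8,-0.3,3.4,0]

```text
clock: 8.85
eef_pos: [610.3, -349.9, 149.7]
tool_rot: [-3.139, -0.003, 1.912]
force: [-0.7, 0.9, -0.0]
width: 59.5
gripper_force: 0.0
```

```bash
sed -i 's/st\[i,4\]<150/st[i,4]<150 or (P[l==i][:,2]>19).sum()<50/' h.py; python3 - <<'E'
from h import *
im,d,P=look('wrist')
for b in blobs(im,P): print(b[0],'ctr',b[1].round(),np.round(b[2]),'yaw',b[3].round(1))
go(614,-359,29,109.6)
E
```

```text
[ 92   0  93 186] ctr [ 435. -318.] [170.  26.] yaw 80.5
[188  46 140 183] ctr [ 538. -326.] [185.  26.] yaw 71.8
[308 142  29 171] ctr [ 626. -390.] [ 26. 185.] yaw -70.7
at [ 611.2 -348.5  150.7] yaw 109.7 | go cm [-1.12 -0.07 12.17] spin 0.1 clock 8.9
```

play_rows:
  targets:
    - [0.3,-1.1,-0.1,4,0]
    - [0.3,-1.1,-0.1,8,0]
    - [0.3,-1.1,-0.1,11,0]
    - [0.3,-1.1,-0.1,12,0]
    - [0.3,-1.1,-0.1,12,0]
    - [0.3,-1.1,-0.1,12,0]

```text
clock: 9.5
eef_pos: [615.9, -360.4, 34.1]
tool_rot: [3.14, 0.002, 1.915]
force: [0.3, -0.4, 0.7]
width: 59.6
gripper_force: 0.0
```

```bash
python3 - <<'E'
from h import *
go(615,-359,29,109.6)
E
```

```text
at [ 615.9 -360.4   34.1] yaw 109.7 | go cm [ 0.16 -0.04  0.51] spin 0.1 clock 9.5
```

play_rows:
  targets:
    - [0.3,0.1,0,0.4,0]
    - [0.3,0.1,0,0.4,0]
    - [1,0.1,0,0.4,0]
    - [1,0.1,0,0.4,0]
    - [1,0.1,0,0.4,0]
    - [1,0.1,0,0.4,0]
    - [1,0.1,0,0.4,0]
    - [1,0.1,0,0.4,0]

```text
clock: 10.3
eef_pos: [614.6, -359.9, 29.0]
tool_rot: [3.141, 0.001, 1.914]
force: [0.1, -0.7, 5.6]
width: 24.8
gripper_force: 60.2
```

play_rows:
  targets:
    - [1,0,0,-3,0]
    - [1,0,0,-7,0]
    - [1,0,0,-12,0]
    - [1,0,0,-14,0]
    - [1,0,0,-14,0]

```text
clock: 10.8
eef_pos: [615.8, -360.9, 172.0]
tool_rot: [3.138, 0.005, 1.914]
force: [-0.1, -0.3, -1.7]
width: 24.8
gripper_force: 59.5
```

```bash
python3 - <<'E'
from h import *
go(490.6,327.2,160,160.6)
E
```

```text
at [ 615.8 -360.9  172. ] yaw 109.7 | go cm [69.02 11.34  0.89] spin -50.9 clock 10.8
```

play_rows:
  targets:
    - [1,69,11.3,0.5,-50.9]
    - [1,69,11.3,0.5,-50.9]
    - [1,69,11.3,0.5,-50.9]
    - [1,69,11.3,0.5,-50.9]
    - [1,69,11.3,0.5,-50.9]
    - [1,69,11.3,0.5,-50.9]
    - [1,69,11.3,0.5,-50.9]
    - [1,69,11.3,0.5,-50.9]
    - [1,69,11.3,0.5,-50.9]
    - [1,69,11.3,0.5,-50.9]

```text
clock: 11.8
eef_pos: [522.3, 133.9, 162.8]
tool_rot: [-3.14, -0.003, 2.802]
force: [0.6, 0.2, -1.4]
width: 25.0
gripper_force: 59.5
```

```bash
python3 - <<'E'
from h import *
go(490.6,327.2,160,160.6)
E
```

```text
at [522.3 133.9 162.8] yaw 160.6 | go cm [ 9.42 17.18  0.28] spin -0.0 clock 11.8
```

play_rows:
  targets:
    - [1,9.2,16.5,0,0]
    - [1,9.2,16.5,0,0]
    - [1,9.2,16.5,0,0]
    - [1,9.2,16.5,0,0]
    - [1,9.2,16.5,0,0]
    - [1,9.2,16.5,0,0]

```text
clock: 12.4
eef_pos: [490.7, 318.9, 162.6]
tool_rot: [-3.138, -0.002, 2.805]
force: [-0.2, -0.5, -2.5]
width: 24.7
gripper_force: 59.4
```

```bash
python3 - <<'E'
from h import *
im,d,P=look('wrist','w4.png')
go(490.6,327.2,57,160.6)
E
```

```text
at [491.6 317.2 163. ] yaw 160.6 | go cm [ 0.41  0.95 10.6 ] spin -0.0 clock 12.45
```

View pics/w4.png

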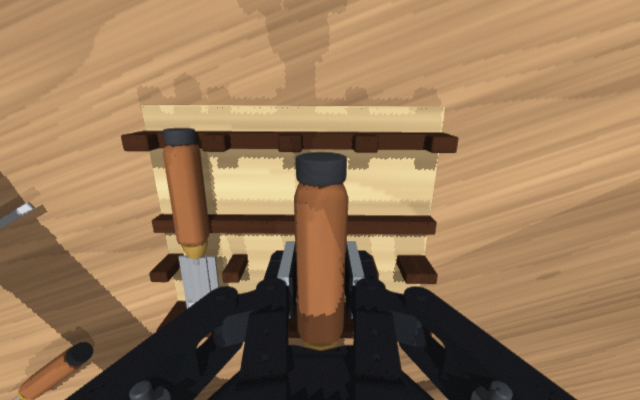

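The 35 chisel sits in its leftmost place (185,200). The 16 needs about 9 mm more to the right before I lower it.

play_rows:
  targets:
    - [1,0.4,0.9,0,0]
    - [1,0.4,0.9,2,0]
    - [1,0.4,0.9,5,0]
    - [1,0.4,0.9,7,0]
    - [1,0.4,0.9,7,0]
    - [1,0.4,0.9,7,0]

```text
clock: 13.05
eef_pos: [492.2, 327.6, 94.8]
tool_rot: [-3.141, -0.0, 2.801]
force: [-0.5, 0.3, -0.9]
width: 24.5
gripper_force: 59.5
```

```bash
python3 - <<'E'
from h import *
go(490.6,327.2,56,160.6)
E
```

```text
at [492.2 327.6  94.8] yaw 160.5 | go cm [ 0.14 -0.09  3.88] spin -0.1 clock 13.05
```

play_rows:
  targets:
    - [1,0.1,-0.1,2,0]
    - [1,0.1,-0.1,3.4,0]
    - [1,0.1,-0.1,3.8,0]
    - [1,0.1,-0.1,3.8,0]

```text
clock: 13.45
eef_pos: [490.5, 327.6, 56.7]
tool_rot: [-3.141, -0.0, 2.802]
force: [0.4, -1.0, -1.9]
width: 25.1
gripper_force: 59.6
```

play_rows:
  targets:
    - [1,0,0,0.1,0]
    - [1,0,0,0.1,0]
    - [0.5,0,0,0.1,0]
    - [0.5,0,0,0.1,0]
    - [0.5,0,0,0.1,0]
    - [0.5,0,0,-3,0]
    - [0.5,0,0,-7,0]
    - [0.5,0,0,-11,0]
    - [0.5,0,0,-13,0]
    - [0.5,0,0,-13,0]

```text
clock: 14.45
eef_pos: [492.4, 328.9, 190.4]
tool_rot: [3.136, 0.004, 2.802]
force: [-0.3, 0.1, -0.5]
width: 42.5
gripper_force: 0.0
```

```bash
python3 - <<'E'
from h import *
go(526.5,-356.5,175,71.3)
E
```

```text
at [492.4 328.9 190.4] yaw 160.5 | go cm [-26.03 -63.5    1.27] spin 89.2 clock 14.45
```

play_rows:
  targets:
    - [0.3,-26,-63.5,0,80]
    - [0.3,-26,-63.5,0,80]
    - [0.3,-26,-63.5,0,80]
    - [0.3,-26,-63.5,0,80]
    - [0.3,-26,-63.5,0,80]
    - [0.3,-26,-63.5,0,80]
    - [0.3,-26,-63.5,0,80]
    - [0.3,-26,-63.5,0,80]
    - [0.3,-26,-63.5,0,80]
    - [0.3,-26,-63.5,0,80]

```text
clock: 15.45
eef_pos: [514.4, -173.3, 185.8]
tool_rot: [-3.14, 0.0, 1.402]
force: [1.5, -0.5, -0.4]
width: 59.9
gripper_force: 0.0
```

```bash
python3 - <<'E'
from h import *
go(526.5,-356.5,150,71.3)
E
```

```text
at [ 514.4 -173.3  185.8] yaw 80.3 | go cm [-17.86   4.27   3.58] spin 9.0 clock 15.45
```

play_rows:
  targets:
    - [0.3,-17,4,3.5,9]
    - [0.3,-17,4,3.5,9]
    - [0.3,-17,4,3.5,9]
    - [0.3,-17,4,3.5,9]
    - [0.3,-17,4,3.5,9]
    - [0.3,-17,4,3.5,9]
    - [0.3,-17,4,3.5,9]

```text
clock: 16.15
eef_pos: [526.8, -343.9, 151.1]
tool_rot: [-3.14, -0.002, 1.25]
force: [1.9, 0.8, 0.3]
width: 59.9
gripper_force: 0.0
```

```bash
python3 - <<'E'
from h import *
im,d,P=look('wrist')
for b in blobs(im,P): print(b[0],'ctr',b[1].round(),np.round(b[2]),'yaw',b[3].round(1))
go(526.5,-356.5,29,71.3)
E
```

```text
[312  65  30 203] ctr [ 538. -326.] [186.  26.] yaw 71.3
[185  88  64 187] ctr [ 437. -307.] [178.  26.] yaw 80.4
at [ 527.1 -343.8  151.4] yaw 71.7 | go cm [-1.24  0.35 12.24] spin 0.4 clock 16.2
```

play_rows:
  targets:
    - [0.3,-1.2,0.3,4,0.4]
    - [0.3,-1.2,0.3,8,0.4]
    - [0.3,-1.2,0.3,11,0.4]
    - [0.3,-1.2,0.3,12,0.4]
    - [0.3,-1.2,0.3,12,0.4]
    - [0.3,-1.2,0.3,12,0.4]

```text
clock: 16.8
eef_pos: [526.7, -358.4, 33.2]
tool_rot: [3.14, 0.001, 1.243]
force: [0.7, -0.2, 0.3]
width: 60.0
gripper_force: 0.0
```

```bash
python3 - <<'E'
from h import *
go(527,-356.5,29,71.3)
E
```

```text
at [ 526.7 -358.4   33.2] yaw 71.2 | go cm [ 0.19 -0.04  0.42] spin -0.1 clock 16.8
```

play_rows:
  targets:
    - [0.3,0.2,0,0.4,0]
    - [0.3,0.2,0,0.4,0]
    - [1,0.2,0,0.4,0]
    - [1,0.2,0,0.4,0]
    - [1,0.2,0,0.4,0]
    - [1,0.2,0,0.4,0]
    - [1,0.2,0,0.4,0]
    - [1,0.2,0,0.4,0]

```text
clock: 17.6
eef_pos: [526.7, -356.8, 28.4]
tool_rot: [3.14, 0.0, 1.242]
force: [-0.7, 0.4, 5.7]
width: 24.8
gripper_force: 60.2
```

play_rows:
  targets:
    - [1,0,0,-3,0]
    - [1,0,0,-7,0]
    - [1,0,0,-12,0]
    - [1,0,0,-16,0]
    - [1,0,0,-16,0]

```text
clock: 18.1
eef_pos: [528.7, -359.0, 193.4]
tool_rot: [3.132, 0.003, 1.242]
force: [0.6, -0.6, -1.5]
width: 24.8
gripper_force: 59.6
```

```bash
python3 - <<'E'
from h import *
print(ctrl.read_state()['qpos'].round(2))
go(469.4,266.8,170,-19.4)
E
```

```text
[ 0.25  0.73  0.52  1.63 -0.44  0.88  0.61]
at [ 528.7 -359.   193.4] yaw 71.1 | go cm [ 57.31 -25.86   1.9 ] spin 90.5 clock 18.1
```

play_rows:
  targets:
    - [1,57.3,-25.9,1,80]
    - [1,57.3,-25.9,1,80]
    - [1,57.3,-25.9,1,80]
    - [1,57.3,-25.9,1,80]
    - [1,57.3,-25.9,1,80]
    - [1,57.3,-25.9,1,80]
    - [1,57.3,-25.9,1,80]
    - [1,57.3,-25.9,1,80]
    - [1,57.3,-25.9,1,80]
    - [1,57.3,-25.9,1,80]

```text
clock: 19.1
eef_pos: [477.3, 143.3, 178.6]
tool_rot: [3.14, 0.001, -0.158]
force: [0.3, -0.0, -1.2]
width: 25.1
gripper_force: 59.6
```

```bash
python3 - <<'E'
from h import *
print(ctrl.read_state()['qpos'].round(2))
go(469.4,266.8,160,-19.4)
E
```

```text
[-0.95  0.74  0.98  2.03 -0.85  0.85 -1.2 ]
at [477.3 143.3 178.6] yaw -9.1 | go cm [ -2.73 -12.07   1.85] spin 10.3 clock 19.1
```

play_rows:
  targets:
    - [1,-2.7,-11.4,1.7,10.3]
    - [1,-2.7,-11.4,1.7,10.3]
    - [1,-2.7,-11.4,1.7,10.3]
    - [1,-2.7,-11.4,1.7,10.3]
    - [1,-2.7,-11.4,1.7,10.3]
    - [1,-2.7,-11.4,1.7,10.3]

```text
clock: 19.7
eef_pos: [469.6, 256.2, 162.7]
tool_rot: [3.14, -0.0, -0.337]
force: [0.5, -0.3, -2.5]
width: 25.2
gripper_force: 59.6
```

```bash
python3 - <<'E'
from h import *
im,d,P=look('wrist','w5.png')
print(ctrl.read_state()['qpos'].round(2))
go(469.4,266.8,80,-19.4)
E
```

```text
[-1.15  0.84  1.02  1.95 -0.92  0.92 -1.55]
at [469.8 256.2 162.9] yaw -19.3 | go cm [-0.39 -0.99  8.29] spin 0.1 clock 19.75
```

View pics/w5.png

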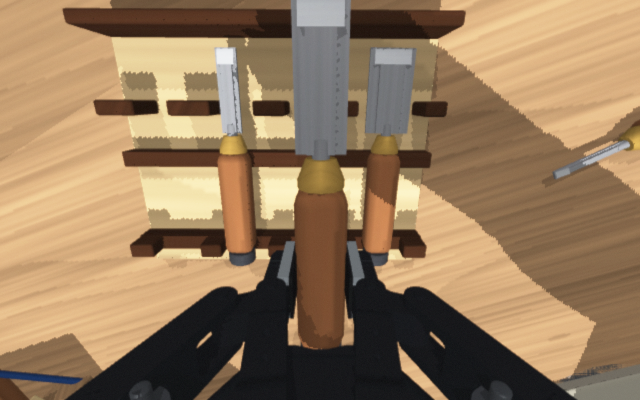

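The picture shows the 16 (235,170) and the 35 (385,170) seated, with the 24 above the free place between them and about 1 cm short of it.

play_rows:
  targets:
    - [1,-0.4,-1,0,0]
    - [1,-0.4,-1,2,0]
    - [1,-0.4,-1,5,0]
    - [1,-0.4,-1,7,0]
    - [1,-0.4,-1,7,0]
    - [1,-0.4,-1,7,0]

```text
clock: 20.35
eef_pos: [469.5, 268.7, 93.3]
tool_rot: [-3.141, -0.0, -0.335]
force: [0.5, -0.0, -2.1]
width: 24.8
gripper_force: 59.6
```

```bash
python3 - <<'E'
from h import *
go(469.4,266.8,56,-19.4)
E
```

```text
at [469.5 268.7  93.3] yaw -19.2 | go cm [0.05 0.18 3.73] spin 0.2 clock 20.35
```

play_rows:
  targets:
    - [1,0,0.2,2,0]
    - [1,0,0.2,3.4,0]
    - [1,0,0.2,3.7,0]
    - [1,0,0.2,3.7,0]

```text
clock: 20.75
eef_pos: [469.1, 267.0, 56.7]
tool_rot: [-3.14, -0.001, -0.335]
force: [0.0, -0.1, -1.4]
width: 25.0
gripper_force: 59.8
```

play_rows:
  targets:
    - [1,0,0,0.1,0]
    - [1,0,0,0.1,0]
    - [0.5,0,0,0.1,0]
    - [0.5,0,0,0.1,0]
    - [0.5,0,0,0.1,0]
    - [0.5,0,0,-3,0]
    - [0.5,0,0,-7,0]
    - [0.5,0,0,-11,0]
    - [0.5,0,0,-13,0]
    - [0.5,0,0,-13,0]

```text
clock: 21.75
eef_pos: [470.1, 267.3, 188.7]
tool_rot: [-3.137, -0.004, -0.334]
force: [-0.8, 0.7, -0.5]
width: 42.2
gripper_force: 0.0
```

```bash
python3 - <<'E'
from h import *
print(ctrl.read_state()['qpos'].round(2))
go(427,-86.5,180,98.5)
E
```

```text
[-1.15  0.77  0.98  1.91 -0.82  0.91 -1.66]
at [470.1 267.3 188.7] yaw -19.1 | go cm [ 7.53 34.84  0.75] spin -117.6 clock 21.75
```

play_rows:
  targets:
    - [0.3,7.5,30,0,-80]
    - [0.3,7.5,30,0,-80]
    - [0.3,7.5,30,0,-80]
    - [0.3,7.5,30,0,-80]
    - [0.3,7.5,30,0,-80]
    - [0.3,7.5,30,0,-80]
    - [0.3,7.5,30,0,-80]
    - [0.3,7.5,30,0,-80]
    - [0.3,7.5,30,0,-80]
    - [0.3,7.5,30,0,-80]

```text
clock: 22.75
eef_pos: [440.1, -41.2, 185.1]
tool_rot: [-3.14, 0.0, 1.065]
force: [-0.1, -0.2, 0.4]
width: 59.4
gripper_force: 0.0
```

```bash
python3 - <<'E'
from h import *
go(427,-86.5,150,98.5)
E
```

```text
at [440.1 -41.2 185.1] yaw 61.0 | go cm [-4.6   1.05  3.51] spin -37.5 clock 22.75
```

play_rows:
  targets:
    - [0.3,-4.6,1,3.5,-37.5]
    - [0.3,-4.6,1,3.5,-37.5]
    - [0.3,-4.6,1,3.5,-37.5]
    - [0.3,-4.6,1,3.5,-37.5]
    - [0.3,-4.6,1,3.5,-37.5]
    - [0.3,-4.6,1,3.5,-37.5]
    - [0.3,-4.6,1,3.5,-37.5]

```text
clock: 23.45
eef_pos: [426.7, -86.0, 150.3]
tool_rot: [-3.141, -0.001, 1.715]
force: [0.1, 0.7, -0.3]
width: 59.7
gripper_force: 0.0
```

```bash
python3 - <<'E'
from h import *
im,d,P=look('wrist')
for b in blobs(im,P): print(b[0],'ctr',b[1].round(),np.round(b[2]),'yaw',b[3].round(1))
go(427,-86.5,29,98.7)
E
```

```text
[306  49  30 208] ctr [422. -54.] [ 26. 184.] yaw 98.4
[487 153  41 155] ctr [ 614. -104.] [ 26. 170.] yaw -72.0
at [426.8 -86.  150.4] yaw 98.3 | go cm [-0.06  0.02 12.14] spin -0.4 clock 23.5
```

play_rows:
  targets:
    - [0.3,0,0,4,0]
    - [0.3,0,0,8,0]
    - [0.3,0,0,11,0]
    - [0.3,0,0,11.8,0]
    - [0.3,0,0,11.8,0]
    - [0.3,0,0,11.8,0]

```text
clock: 24.1
eef_pos: [425.9, -86.1, 31.4]
tool_rot: [-3.138, 0.001, 1.719]
force: [-0.4, 0.4, 0.4]
width: 59.4
gripper_force: 0.0
```

```bash
python3 - <<'E'
from h import *
go(427,-86.5,29,98.4)
E
```

```text
at [425.9 -86.1  31.4] yaw 98.5 | go cm [-0.06  0.1   0.24] spin 0.1 clock 24.1
```

play_rows:
  targets:
    - [0.3,0,0.1,0.2,0]
    - [1,0,0.1,0.2,0]
    - [1,0,0.1,0.2,0]
    - [1,0,0.1,0.2,0]
    - [1,0,0.1,0.2,0]
    - [1,0,0.1,0.2,0]
    - [1,0,0.1,0.2,0]

```text
clock: 24.8
eef_pos: [428.8, -86.0, 31.9]
tool_rot: [3.14, -0.001, 1.714]
force: [-0.6, 0.2, 7.0]
width: 24.7
gripper_force: 59.6
```

play_rows:
  targets:
    - [1,0,0,-3,0]
    - [1,0,0,-7,0]
    - [1,0,0,-12,0]
    - [1,0,0,-16,0]
    - [1,0,0,-16,0]

```text
clock: 25.3
eef_pos: [431.1, -86.7, 195.1]
tool_rot: [3.133, 0.002, 1.715]
force: [0.5, 0.0, -1.7]
width: 24.5
gripper_force: 59.7
```

```bash
python3 - <<'E'
from h import *
print(ctrl.read_state()['qpos'].round(2))
go(511.9,387.5,175,-19.4)
E
```

```text
[-0.42  0.56  0.82  2.17 -0.67  0.68  1.01]
at [431.1 -86.7 195.1] yaw 98.3 | go cm [45.76 14.82  2.06] spin 117.7 clock 25.3
```

play_rows:
  targets:
    - [1,45.7,14.8,0,80]
    - [1,45.7,14.8,0,80]
    - [1,45.7,14.8,0,80]
    - [1,45.7,14.8,0,80]
    - [1,45.7,14.8,0,80]
    - [1,45.7,14.8,0,80]
    - [1,45.7,14.8,0,80]
    - [1,45.7,14.8,0,80]
    - [1,45.7,14.8,0,80]
    - [1,45.7,14.8,0,80]

```text
clock: 26.3
eef_pos: [507.6, 390.9, 189.0]
tool_rot: [-3.14, 0.003, 0.317]
force: [0.7, -0.3, -1.3]
width: 24.9
gripper_force: 59.5
```

```bash
python3 - <<'E'
from h import *
print(ctrl.read_state()['qpos'].round(2))
go(511.9,387.5,165,-19.4)
E
```

```text
[-1.28  1.02  1.21  1.63 -1.01  1.23 -1.11]
at [507.6 390.9 189. ] yaw 18.2 | go cm [0.31 0.46 2.4 ] spin 37.6 clock 26.3
```

play_rows:
  targets:
    - [1,0.3,0.4,2,37.6]
    - [1,0.3,0.4,2,37.6]
    - [1,0.3,0.4,2,37.6]
    - [1,0.3,0.4,2,37.6]
    - [1,0.3,0.4,2,37.6]
    - [1,0.3,0.4,2,37.6]
    - [1,0.3,0.4,2,37.6]

```text
clock: 27.0
eef_pos: [512.3, 384.6, 170.1]
tool_rot: [3.141, 0.002, -0.335]
force: [0.4, -0.1, -1.2]
width: 24.7
gripper_force: 59.5
```

```bash
python3 - <<'E'
from h import *
im,d,P=look('wrist','w6.png')
print(ctrl.read_state()['qpos'].round(2))
go(511.9,387.5,85,-19.4)
E
```

```text
[-1.27  1.07  1.23  1.64 -1.06  1.24 -1.71]
at [512.4 384.7 170.4] yaw -19.2 | go cm [-0.13 -0.25  8.54] spin 0.2 clock 27.05
```

View pics/w6.png

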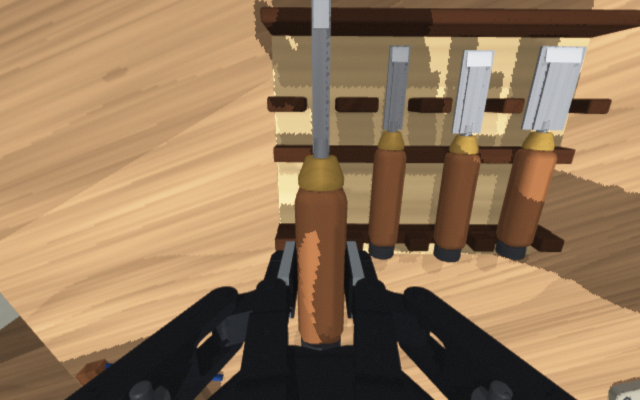

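The other three chisels are seated (columns 385, 457, 527), and the 8 is above its notch at (320,104). I'll lower it.

play_rows:
  targets:
    - [1,-0.1,-0.3,2,0]
    - [1,-0.1,-0.3,5,0]
    - [1,-0.1,-0.3,7,0]
    - [1,-0.1,-0.3,7,0]
    - [1,-0.1,-0.3,7,0]

```text
clock: 27.55
eef_pos: [513.0, 387.8, 101.5]
tool_rot: [-3.141, 0.001, -0.336]
force: [0.4, 0.1, -1.8]
width: 24.8
gripper_force: 59.5
```

```bash
python3 - <<'E'
from h import *
print(ctrl.read_state()['qpos'].round(2))
go(511.9,387.5,59,-19.4)
E
```

```text
[-1.23  1.09  1.07  1.68 -1.08  1.08 -1.71]
at [513.  387.8 101.5] yaw -19.3 | go cm [-0.09  0.06  4.25] spin 0.1 clock 27.55
```

play_rows:
  targets:
    - [1,-0.1,0,0.7,0]
    - [1,-0.1,0,1.4,0]
    - [1,-0.1,0,2,0]
    - [1,-0.1,0,2,0]

```text
clock: 27.95
eef_pos: [511.1, 388.3, 80.3]
tool_rot: [3.141, 0.002, -0.336]
force: [0.3, -0.3, -1.2]
width: 24.8
gripper_force: 59.5
```

```bash
python3 - <<'E'
from h import *
print(ctrl.read_state()['qpos'].round(3))
go(511.9,387.5,59,-19.4)
E
```

```text
[-1.211  1.096  1.012  1.685 -1.082  1.025 -1.71 ]
at [511.1 388.3  80.3] yaw -19.2 | go cm [0.1  0.05 2.13] spin 0.2 clock 27.95
```

q5 is holding at -1.082, inside its limit, so I'll go on.

play_rows:
  targets:
    - [1,0.1,0,0.7,0]
    - [1,0.1,0,1.4,0]
    - [1,0.1,0,2,0]
    - [1,0.1,0,2.1,0]
    - [1,0.1,0,2.1,0]

```text
clock: 28.45
eef_pos: [512.5, 387.9, 59.8]
tool_rot: [3.141, 0.001, -0.336]
force: [0.8, -0.3, -0.7]
width: 24.3
gripper_force: 59.5
```

```bash
python3 - <<'E'
from h import *
print(ctrl.read_state()['qpos'].round(3))
go(511.9,387.5,58,-19.4)
E
```

```text
[-1.189  1.104  0.958  1.689 -1.084  0.974 -1.71 ]
at [512.5 387.9  59.8] yaw -19.3 | go cm [-0.05  0.06  0.18] spin 0.1 clock 28.45
```

play_rows:
  targets:
    - [1,0,0,0.2,0]
    - [1,0,0,0.3,0]
    - [1,0,0,0.3,0]
    - [0.5,0,0,0.3,0]
    - [0.5,0,0,0.3,0]
    - [0.5,0,0,0.3,0]
    - [0.5,0,0,-2,0]
    - [0.5,0,0,-5,0]
    - [0.5,0,0,-8,0]
    - [0.5,0,0,-8,0]

```text
clock: 29.45
eef_pos: [515.3, 388.3, 144.3]
tool_rot: [-3.137, -0.004, -0.336]
force: [1.4, 0.0, -0.2]
width: 42.5
gripper_force: 0.0
```

play_rows:
  targets:
    - [0.5,0,0,-4,0]
    - [0.5,0,0,-8,0]
    - [0.5,0,0,-12,0]
    - [0.5,0,0,-16,0]
    - [0.5,-12,0,-16,0]
    - [0.5,-12,0,-16,0]
    - [0.5,-12,0,-16,0]
    - [0.5,-12,0,-16,0]

```text
clock: 30.25
eef_pos: [395.6, 429.9, 298.9]
tool_rot: [3.141, 0.004, -0.33]
force: [-1.0, -0.3, 1.0]
width: 42.7
gripper_force: 0.0
```

```bash
python3 - <<'E'
from h import *
im,d,P=look('wrist','w7.png')
# handle tops: z 47..56 orange, per place
c=im.astype(float); 
X=P[...,:2]-[480,297]; a=np.radians(-19.4); x=X@[np.cos(a),np.sin(a)]; y=X@[-np.sin(a),np.cos(a)]
for y0 in (96,32,-32,-96):
    s=(abs(y-y0)<25)&(P[...,2]>34)&(x>-75)&(x<132)
    h=s&(P[...,2]>46)&(x<35)&(x>-70)
    print(y0,h.sum(),'x',np.percentile(x[s],[1,99]).round(),'ymid rear/front',np.median(y[h&(x<-20)]).round(1),np.median(y[h&(x>0)]).round(1),'ztop rear/front',np.percentile(P[...,2][h&(x<-20)],90).round(1),np.percentile(P[...,2][h&(x>0)],90).round(1))
t,_,Pt=look('top')
for b in blobs(t,Pt): print(b[0],'ctr',b[1].round(),np.round(b[2]),'yaw',b[3].round(1))
E
```

```text
96 1727 x [-58.  64.] ymid rear/front 97.9 97.6 ztop rear/front 52.3 52.6
32 1692 x [-57.  66.] ymid rear/front 35.0 34.5 ztop rear/front 52.4 52.6
-32 1746 x [-60.  67.] ymid rear/front -29.5 -28.7 ztop rear/front 52.3 52.6
-96 1716 x [-56.  68.] ymid rear/front -91.5 -92.1 ztop rear/front 52.1 52.3
[320 194  56  21] ctr [ 614. -103.] [ 27. 167.] yaw -72.2
[390 257  65  18] ctr [ 435. -310.] [183.  26.] yaw 79.0
```

View pics/w7.png

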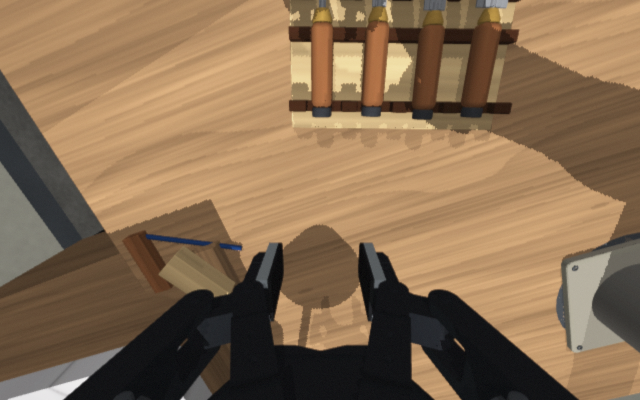

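All four handles are seated in their notches at (322,60), (375,60), (427,65) and (480,65), level with their tops at 52 mm. They're within about 5 mm sideways and lengthways, and the awl and rasp haven't moved.

```bash
python3 -c "
from cell import ctrl
print(ctrl.finish_job())"
```

```text
the job is handed in; nothing more can be done
None
```

All four chisels are in the tray, each in the notch for its width, bevel up and level, and the job was handed in at about 30 s of the 128 s; by measurement they are within about 5 mm of their places and the rasp and awl haven't moved, I didn't re-measure the mallet, square and clamp, and the hand-in gave no verdict.

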